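# Check a heating block with the surface thermometer

### The job

The tube block has come warm from the incubator: set it squarely on the middle of the raised heating plate of the dry-block heater and let go. Then draw the surface thermometer from its sloping holder and, holding it upright, press its sprung sensor gently on the ringed mark in the middle of the block's top, inside the ring, with the spring about half-way in. Finish while still holding it there for the reading, and leave the bottle, microplate and tube rack where they are.

Things in the scene. Friction and masses are not known exactly. Their poses are not given: they have to be found in the camera images.
- heater: White dry-block heater, fixed to the bench; body 200 mm deep (x, from -105 to 95 mm) x 150 mm wide (y), its housing top 70 mm above the bench, with a grey sloping console (highest 70 mm) on the -x side that faces the robot. Origin on the bench under its middle; z up. Its yaw varies.
- plate_mid (a point): Centre of the top face of the heater's bare dark metal heating plate, 60 mm (x) x 94 mm (y), standing 10 mm proud of the housing, top 80 mm above the bench, 30 mm towards +x from the heater's origin. Axes as the heater's.
- block_mid (a point): Centre (25 mm above its underside) of the loose aluminium tube block, 56 mm (x) x 90 mm (y) x 50 mm high, about 0.55 kg, with six blind tube holes at each end of its top and a bare land between. It starts flat on the bench; grasp it across the 56 mm. Half a turn leaves it the same. z up.
- mark (a point): Centre of the engraved ring (26 mm outside diameter, dot in the middle) at the centre of the block's top face, 25 mm above block_mid; a flat, bare, solid spot. The nearest tube holes begin 15 mm from it along the block's y.
- block: The tube block itself; origin at the centre of its underside, axes as at block_mid.
- holder: Grey sloping bench holder, fixed; base 105 x 75 x 8 mm, origin on the bench under its middle. Its 48 x 48 mm top plate leans 20 degrees towards the holder's own -x; the plate's centre is 84 mm above the origin. The stem hangs in its 18 mm hole and the handle stands on it: draw the thermometer out along its own axis by 70 mm or more.
- handle_mid (a point): Middle of the thermometer's white handle, 32 (own x) x 24 (own y, flat sides: grasp across these) x 64 mm (own z, which runs from sensor to handle top). It starts leaning 20 degrees, top towards the holder's -x. The sensor face lies 98 mm along own -z, the handle's ends 32 mm either way.
- thermometer: The surface thermometer, 0.13 kg: handle, 15 mm collar below it, 6 mm stem, 12 mm bell round the sensor. Origin at the centre of the sensor face when the sensor is out, axes as at handle_mid.
- sensor_face (a point): Centre of the flat copper-coloured sensor face, 9 mm in diameter, at the lower end of the thermometer; moves with the sprung sensor. Axes as at handle_mid.
- sensor (a joint): How far the sprung sensor is pushed into the bell: 0 fully out, 0.007 m bottomed. Spring 0.4 N per mm after 0.8 N to start it (3.6 N just before it bottoms).
- reagent: Bystander: bottle with screw cap, 60 mm diameter, 110 mm high, origin at the centre of its underside. Leave alone.
- microplate: Bystander: white 96-well plate, 128 x 86 x 15 mm, origin at the centre of its underside. Leave alone.
- tube_rack: Bystander: white rack of small capped tubes, 50 (x) x 120 (y) x 44 mm high, origin at the centre of its underside. Leave alone.
Things that resemble listed ones, but are neither listed nor needed, are in the scene too. Of the things that look like the holder, take the one that is farthest to the robot's right at the start.

How it is judged:
On the way:
1. the block sits squarely on the heating plate and has been let go (x of block_mid in the frame of plate_mid between -0.007 and 0.007 m and y of block_mid in the frame of plate_mid between -0.007 and 0.007 m and z of block_mid in the frame of plate_mid between 0.022 and 0.028 m and angle between the x axis of block_mid and the x axis of plate_mid, either way round below 0.14 rad and angle between block_mid's own z axis and vertical below 0.05 rad and contact force between block and heater above 1.5 N and contact force between block and the arm below 0.1 N and contact force between block and the fingers below 0.1 N), for 0.3 s.
At the end, for the whole second after the job is handed in: Block on the heating plate, within 7 mm of centre each way, within 8 deg of square, let go. Thermometer held by the fingers only, within 8 deg of upright, sensor within 8 mm of the mark, spring 1 to 6.3 mm in, 0.6 to 6 N on the block; nothing moving (all of step 1 and distance between sensor_face and mark below 0.008 m and angle between handle_mid's own z axis and vertical below 0.14 rad and value of joint sensor between 0.001 and 0.0063 m and contact force between thermometer and block between 0.6 and 6 N and contact force between thermometer and the fingers above 2 N and contact force between thermometer and holder below 0.05 N and linear speed of each of thermometer, block below 0.02 m/s); the arm keeps its last pose, push and grip.
It fails at once if the thermometer is rammed against the block (more than 15 N) (contact force between thermometer and block above 15 N).
It fails at once if the bottle, microplate or tube rack is moved by more than 25 mm (distance of any of reagent, microplate, tube_rack from where it was at the start of the episode above 0.025 m).
It also fails if it takes over 48 s, if anything falls off the work surface, if the arm or the gripper's body presses on something with over 40 N, if the wrist force passes 120 N, or if a joint passes its speed limit or range.

### The arm

A 7-joint arm with a two-finger parallel gripper is mounted at the origin on the work surface. World frame = base frame: x ahead of the robot, y to its left, z up, the work surface at z = 0. Lengths are in m, angles in rad, forces in N, time in s.
With the tool pointing down it reaches from about 0.4 to 0.85 m from the base axis. Payload 4.5 kg.
Tool frame: the origin (TCP) lies between the finger pads; the fingertips stand 11 mm ahead of it and the grasp point (between the pads) lies 8 mm behind it (r.nose_length is the distance from the TCP to the fingertips, in m); z points along the fingers, y is the line along which they close (so a half turn about z gives the same grasp; the last joint's range is limited). The gripper opens to 88 mm and grips with 3 to 60 N. Pads are 18 mm wide; open, the fingers measure 123 mm over their backs; the gripper's body (75 mm by 187 mm) begins 45 mm behind the grasp point.
Start: joints at [1.292, 0.689, -0.195, 1.565, 0.157, 0.902, -0.215], TCP at [0.192, -0.595, 0.25] pointing down, gripper open.
Joint ranges: [-3.01, 3.01], [-0.46, 2.08], [-1.47, 1.51], [0.13, 2.56], [-1, 4.14], [0.04, 2.09], [-2.66, 2.66]. Speed limits (rad/s): [2.57, 2.57, 3.14, 3.14, 3.14, 3.14, 3.14].

### API

Orientations are given as a unit quaternion [x, y, z, w].
In Python, from plant import get_state, snapshot, camera_model, r gives the robot as it stands.
- The arm moves only by the shell command python3 -m inch 'ROWS' [FORCE]. ROWS is text: rows parted by semicolons, each of 7 numbers parted by spaces: the opening, from -1 (shut) to 1 (fully open), then the shift along the tool's x, y, z in m, then the turn, a rotation vector about the tool's x, y, z in rad. A call has 1 to 20 rows; each row shifts and turns the commanded pose from where the row before left it, along the tool's axes as they then stand; what a row does not reach is not made up. A row lasts 1/12 s, in which the tool goes at most 41.7 mm and 7.16 degrees, less where a joint would pass 70% of its speed; a pose out of reach is approached as far as the arm can. A call is refused whole if a number of a shift passes 0.0417 or a number of a turn 0.125, either way. A call with a gripper value outside its range is refused whole. The fingers move at their own pace and stop on an object; FORCE is the grip in N (left out, the last holds). Time passes only in rows, so rows that do not move let the fingers close. It gives the time, the measured TCP pose, the force, the opening and the grip force at its end, in the units of the state.
- get_state(): the state, without advancing time (a new reading comes with each control period).
- snapshot(name): name is "scene" or "top" or "wrist"; returns (picture, depth): 420x560x3 uint8, red, green, blue; 420x560 float32, m along the optical axis (not along the pixel's ray), 0 where there is no reading.
- camera_model(name): a dict with "intrinsics" (3x3 intrinsics, pixels), "dist" ([k1, k2, p1, p2, k3] as OpenCV has them; the pictures are not rectified), "view" (4x4, takes a point from world to camera coordinates). Camera axes: x right, y down, z forward; pixel columns grow to the right and rows downward; lengths in m; the calibration is good to about 2 mm. A picture is of the moment at which its call begins: read the wrist's pose just before it. camera_model takes no time and is no camera call; for the wrist camera it gives the pose at the moment of the call.
- r.finish_job(): hands the job in; it is judged then, once.
The state is a dict: "clock": time; "q": joint angles; "qd": joint speeds; "joint_torque": joint torques, N m; "tool_pos": TCP position; "eef_rot": TCP orientation; "contact_force": force on the tool from outside, world axes, zero at the start; "moment": the same for the moment, N m; "opening": opening from 0.0 (shut) to 1.0 (fully open); "finger_force": force on a finger pad.
Only numpy, scipy, OpenCV 4.12 (cv2) and the standard library are available. Lean on these libraries where they do the work, as an engineer would, in place of code of your own. Each camera call takes 0.05 s, during which the arm holds its last target. There are 200 camera calls.

## Working session

There is one attempt and no reset: what is moved stays moved. The work goes in short steps, Python scripts to look and compute and a shell command to move; the robot and the scene stay as the last step left them, time stands still between calls to the robot, and variables do not carry over. Pictures are saved under pics/ and viewed, at most 10 in all, crops included, and the job is handed in when it is done.

```bash
ls; mkdir -p pics
python3 - <<'E'
from plant import get_state, snapshot, camera_model, r
import cv2,numpy as np
s=get_state();print(s)
for n in("scene","top"):
    p,d=snapshot(n);cv2.imwrite(f"pics/{n}0.png",p[:,:,::-1]);np.savez(f"pics/{n}0.npz",p=p,d=d)
    m=camera_model(n);print(n,m)
E
```

```text
pics
{'clock': 0.0, 'q': array([ 1.29183646,  0.68998814, -0.19449245,  1.56631064,  0.15729565,
        0.90250497, -0.21509368]), 'qd': array([ 0.00115433,  0.00120854,  0.00019711, -0.00083968,  0.00137171,
        0.0007162 , -0.00045911]), 'joint_torque': array([-1.16276642e-04, -5.27552891e+01, -1.26687393e+00, -1.53426915e+01,
       -5.26570890e-02,  6.53440860e-03,  1.85409103e-04]), 'tool_pos': array([ 0.19206347, -0.59412802,  0.24891577]), 'eef_rot': array([ 9.87791905e-01,  1.55776518e-01, -2.11360387e-04, -8.85892400e-04]), 'contact_force': array([-0.42856597,  1.07017591, -0.11417943]), 'moment': array([-0.02812744, -0.00666204, -0.03877758]), 'finger_force': 0.0, 'opening': 1.001520259523457}
scene {'intrinsics': array([[543.62366744,   0.        , 280.4173006 ],
       [  0.        , 543.62366744, 206.58771238],
       [  0.        ,   0.        ,   1.        ]]), 'dist': array([-0.02180965,  0.        ,  0.        ,  0.        ,  0.        ]), 'view': array([[ 0.16525559,  0.98610953,  0.01669115, -0.08118271],
       [ 0.72166315, -0.10936882, -0.68355011, -0.37429908],
       [-0.67222979,  0.12500586, -0.72971272,  1.63932424],
       [ 0.        ,  0.        ,  0.        ,  1.        ]])}
top {'intrinsics': array([[482.1698025 ,   0.        , 285.75493106],
       [  0.        , 482.1698025 , 214.84115136],
       [  0.        ,   0.        ,   1.        ]]), 'dist': array([-0.1218555,  0.       ,  0.       ,  0.       ,  0.       ]), 'view': array([[ 0.01062349, -0.99983176, -0.01495275,  0.00785949],
       [-0.98521224, -0.00790848, -0.17115577,  0.62175212],
       [ 0.17100872,  0.0165499 , -0.98513051,  1.20397458],
       [ 0.        ,  0.        ,  0.        ,  1.        ]])}
```

View pics/scene0.png

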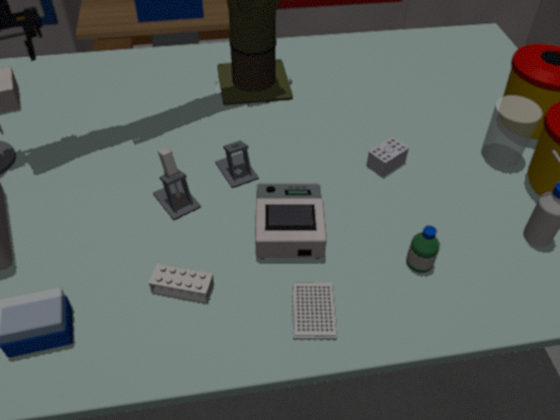

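View pics/top0.png

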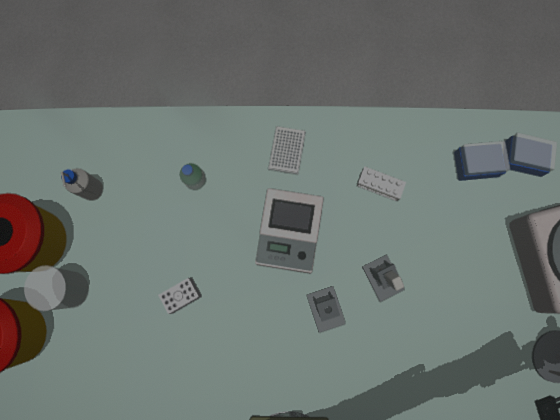

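Top view: the heater is at (291,230), with its dark plate at (291,216). The tube block is at (180,296), the microplate at (287,150), the rack at (381,184) and the bottle at (193,176). 

Holder candidates in the top view are (326,308), which is empty, and (383,277), which has the white handle. Image right is the robot's right (-y), so (383,277) is the farthest right and also carries the thermometer. I'll confirm that with a crop and measure.

```bash
cat > h.py <<'E'
import numpy as np,cv2
from plant import get_state, snapshot, camera_model, r
def cloud(d,m):
    "world point per pixel from depth"
    H,W=d.shape
    u,v=np.meshgrid(np.arange(W),np.arange(H))
    n=cv2.undistortPoints(np.stack([u,v],-1).reshape(-1,1,2).astype(float),m["intrinsics"],np.array(m["dist"])).reshape(H,W,2)
    c=np.dstack([n*d[...,None],d])
    V=m["view"]; return (c-V[:3,3])@V[:3,:3]
def ray(uv,m,z):
    "pixels to plane z"
    n=cv2.undistortPoints(np.array(uv,float).reshape(-1,1,2),m["intrinsics"],np.array(m["dist"])).reshape(-1,2)
    V=m["view"];R=V[:3,:3];o=-R.T@V[:3,3];w=np.c_[n,np.ones(len(n))]@R
    return o+w*((z-o[2])/w[:,2])[:,None]
def rect(mask,m,z):
    c=max(cv2.findContours(mask.astype(np.uint8),cv2.RETR_EXTERNAL,cv2.CHAIN_APPROX_NONE)[0],key=cv2.contourArea)
    P=ray(c.reshape(-1,2),m,z)[:,:2]
    return cv2.minAreaRect((P*1000).astype(np.float32)),len(c)
E
python3 - <<'E'
from h import *
im={}
for n in("top","scene"):
    f=np.load(f"pics/{n}0.npz");m=camera_model(n);im[n]=(f["p"],f["d"],m,cloud(f["d"],m))
p,d,m,X=im["top"];g=p.max(2)
def box(x0,x1,y0,y1):
    M=np.zeros(d.shape,bool);M[y0:y1,x0:x1]=1;return M
z=X[...,2]
b=box(150,210,270,320)
print("bench z",np.median(z[300:310,230:250]))
bm=b&(abs(z-.05)<.012); print("block z",np.median(z[bm&(z>.04)]),rect(bm,m,.05))
pm=box(262,320,190,240)&(g<75); print("plate",np.median(z[pm]),rect(pm,m,.08))
hb=box(250,330,185,275)&(z>.06)
print("housing",np.median(z[hb]),rect(hb,m,.07))
hd=box(360,410,250,305)&(z>.088)&(g>120); Q=X[hd]; print("handle",hd.sum(),Q.mean(0),Q.min(0),Q.max(0))
for nm,bb in(("holderR",box(355,412,248,305)),("holderL",box(300,350,280,338))):
    hh=bb&(z>.004)
    print(nm,rect(bb&(g<110)&(z<.02),m,.008))
    t=bb&(z>.07)&(z<.1)&(g<110); print(" plate",t.sum(),X[t].mean(0) if t.sum() else 0)
ps,ds,ms,Xs=im["scene"]
c1=cv2.resize(p[245:340,290:420],None,fx=4,fy=4,interpolation=2)[:,:520]; c2=cv2.resize(ps[135:225,140:270],None,fx=4,fy=4,interpolation=2)
cv2.imwrite("pics/crop1.png",np.vstack([cv2.resize(c1,(400,290)),cv2.resize(c2,(400,280))])[:,:,::-1])
c=b_=cv2.resize(p[180:330,150:330],None,fx=4,fy=4,interpolation=2);cv2.imwrite("pics/crop2.png",c[:,:,::-1])
E
```

```text
bench z 0.0008644816441611303
block z 0.05053750300460341 (((409.35009765625, 287.662353515625), (58.00517654418945, 91.40533447265625), 30.334102630615234), 98)
plate 0.07977085107521475 (((614.4786376953125, -1.0797805786132812), (107.66549682617188, 73.5118408203125), 81.52328491210938), 135)
housing 0.0713173361023614 (((596.5007934570312, 3.0819549560546875), (149.73397827148438, 170.17462158203125), 81.31371307373047), 273)
handle 100 [ 0.44290864 -0.24794393  0.17953041] [ 0.40658415 -0.26972029  0.1359905 ] [ 0.45802876 -0.00715038  1.29260608]
holderR (((462.99139404296875, -245.7442626953125), (105.7406997680664, 78.3770751953125), 26.22998809814453), 170)
 plate 214 [ 0.46607667 -0.23713456  0.0878502 ]
holderL (((380.0716552734375, -92.90690612792969), (105.41463470458984, 76.71694946289062), 18.70474624633789), 127)
 plate 360 [ 0.38080428 -0.09259873  0.08456571]
```

View pics/crop1.png

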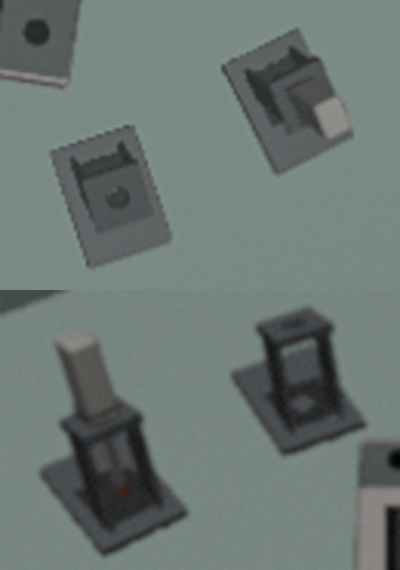

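Confirmed: the right-hand holder at top (383,277) and scene (176,192) carries the white-handled thermometer, leaning toward the robot. The other holder is empty. I'll swing round the base, taking wrist pictures on the way.

```bash
python3 -m inch '1 0.0417 0 0 0 0 -0.067;1 0.0417 0 0 0 0 -0.067;1 0.0417 0 0 0 0 -0.067;1 0.0417 0 0 0 0 -0.067;1 0.0417 0 0 0 0 -0.067;1 0.0417 0 0 0 0 -0.067;1 0.0417 0 0 0 0 -0.067;1 0.0417 0 0 0 0 -0.067;1 0.0417 0 0 0 0 -0.067;1 0.0417 0 0 0 0 -0.067;1 0.0417 0 0 0 0 -0.067'
python3 - <<'E'
from h import *
m=camera_model("wrist");p,d=snapshot("wrist");cv2.imwrite("pics/w1.png",p[:,:,::-1]);np.savez("pics/w1.npz",p=p,d=d,V=m["view"]);print(m)
V=m["view"];print("cam at",-V[:3,:3].T@V[:3,3])
E
python3 -m inch '1 0.0417 0 0 0 0 -0.067;1 0.0417 0 0 0 0 -0.067;1 0.0417 0 0 0 0 -0.067;1 0.0417 0 0 0 0 -0.067;1 0.0417 0 0 0 0 -0.067;1 0.0417 0 0 0 0 -0.067;1 0.0417 0 0 0 0 -0.067'
python3 - <<'E'
from h import *
m=camera_model("wrist");p,d=snapshot("wrist");cv2.imwrite("pics/w2.png",p[:,:,::-1]);np.savez("pics/w2.npz",p=p,d=d,V=m["view"])
a=cv2.imread("pics/w1.png");cv2.imwrite("pics/w12.png",cv2.resize(np.hstack([a,cv2.imread("pics/w2.png")]),(800,300),interpolation=cv2.INTER_AREA))
E
```

```text
clock: 1.02
tool_pos: [0.5508, -0.3227, 0.2492]
eef_rot: [0.865, 0.502, -0.0, -0.0]
contact_force: [0.9, -0.4, -0.2]
opening: 1.002
finger_force: 0.0
{'intrinsics': array([[348.06916011,   0.        , 274.80901831],
       [  0.        , 348.06916011, 206.51685254],
       [  0.        ,   0.        ,   1.        ]]), 'dist': array([-0.01048848,  0.        ,  0.        ,  0.        ,  0.        ]), 'view': array([[ 8.68494155e-01, -4.95699031e-01, -6.11149342e-04,
        -6.37864368e-01],
       [-4.70633678e-01, -8.24964006e-01,  3.12951004e-01,
        -5.05533503e-02],
       [-1.55633685e-01, -2.71508490e-01, -9.49769075e-01,
         3.89348217e-01],
       [ 0.00000000e+00,  0.00000000e+00,  0.00000000e+00,
         1.00000000e+00]])}
cam at [ 0.59078506 -0.2521821   0.38522179]
clock: 1.65
tool_pos: [0.6409, -0.0483, 0.2493]
eef_rot: [0.724, 0.689, -0.0, -0.0]
contact_force: [1.0, 0.1, 0.1]
opening: 1.002
finger_force: 0.0
```

View pics/w12.png

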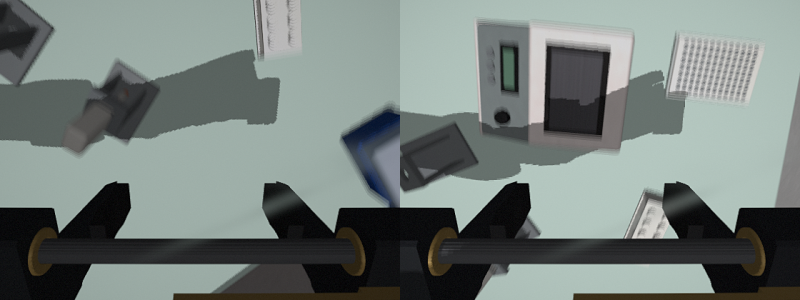

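w2 shows the heater with its console on the left and its grey plate inside a black surround (full-res about (403,126)). It is blurred by motion, so I'll retake it at rest.

```bash
python3 -m inch '1 0 0 0 0 0 0;1 0 0 0 0 0 0;1 0 0 0 0 0 0'
cat >> h.py <<'E'
def wshot(name):
    m=camera_model("wrist");p,d=snapshot("wrist");cv2.imwrite(f"pics/{name}.png",p[:,:,::-1]);np.savez(f"pics/{name}.npz",p=p,d=d,V=m["view"])
    return p,d,m,cloud(d,m)
E
python3 - <<'E'
from h import *
p,d,m,X=wshot("w3")
z=X[...,2];g=p.max(2)
B=(np.hypot(X[...,0]-.61,X[...,1])<.13)
for nm,M,zz in(("plate z>.075",B&(z>.0755)&(z<.09),.08),("house",B&(z>.063)&(z<.09),.07),("dark",B&(z>.06)&(g<70),.08)):
    print(nm,np.median(z[M]),rect(M,m,zz))
cv2.imwrite("pics/w3c.png",cv2.resize(p[0:230,80:360],None,fx=2,fy=2)[:,:,::-1])
E
```

```text
clock: 1.95
tool_pos: [0.6402, -0.052, 0.2492]
eef_rot: [0.726, 0.688, -0.001, 0.0]
contact_force: [-0.0, -0.6, -0.3]
opening: 1.0
finger_force: 0.0
plate z>.075 0.08096319327721135 (((616.4772338867188, -1.556304931640625), (94.13298034667969, 60.06613540649414), 81.3837890625), 355)
house 0.07137559675681611 (((606.1617431640625, 0.5580062866210938), (148.38858032226562, 150.0906982421875), 81.3303451538086), 778)
dark 0.31779140235170433 (((635.002197265625, -227.18350219726562), (214.3219757080078, 656.0286254882812), 86.89002990722656), 2040)
```

View pics/w3c.png

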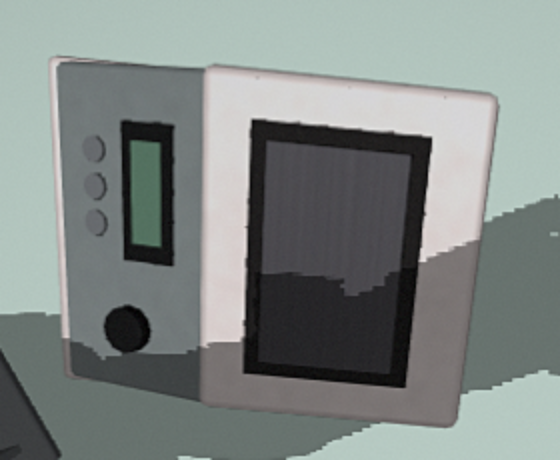

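Plate: centre (0.6165,-0.0016), yaw -8.6°, and the measured 94.1×60.1 mm matches. On to the block.

```bash
python3 -m inch '1 0.036 -0.02 0 0 0 -0.083;1 0.036 -0.02 0 0 0 -0.083;1 0.036 -0.02 0 0 0 -0.083;1 0.036 -0.02 0 0 0 -0.083;1 0.036 -0.02 0 0 0 -0.083;1 0.036 -0.02 0 0 0 -0.083;1 0.036 -0.02 0 0 0 -0.083;1 0 0 0 0 0 0;1 0 0 0 0 0 0;1 0 0 0 0 0 0'
cat >> h.py <<'E'
from scipy.spatial.transform import Rotation as R
def go(pos,Rt):
    "shift in present tool axes, turn rotvec in tool axes"
    s=get_state();C=R.from_quat(s["eef_rot"]);print("shift",C.inv().apply(np.array(pos)-s["tool_pos"]).round(4),"turn",(C.inv()*Rt).as_rotvec().round(4),"z",s["tool_pos"][2].round(4))
def down(a):
    "tool down, tool x at world angle a deg"
    a=np.radians(a);return R.from_matrix(np.c_[[np.cos(a),np.sin(a),0],[np.sin(a),-np.cos(a),0],[0,0,-1]])
E
python3 - <<'E'
from h import *
p,d,m,X=wshot("w4")
z=X[...,2]
M=(np.hypot(X[...,0]-.41,X[...,1]-.288)<.08)&(z>.044)&(z<.06)
q,_=rect(M,m,.05);print(np.median(z[M]),q)
go([q[0][0]/1e3,q[0][1]/1e3,.16],down(120.3))
E
```

```text
clock: 2.83
tool_pos: [0.4578, 0.1651, 0.2498]
eef_rot: [0.499, 0.866, -0.0, 0.001]
contact_force: [0.8, -0.5, -0.6]
opening: 1.003
finger_force: 0.0
0.05102277606058301 ((414.7410583496094, 279.8873596191406), (56.3260498046875, 70.61687469482422), 30.74615478515625)
shift [0.1214 0.02   0.0895] turn [ 0.0003  0.0014 -0.0047] z 0.2496
```

```bash
python3 -m inch '1 0.03 0.01 0 0 0 0;1 0.03 0.01 0 0 0 0;1 0 0 0 0 0 0;1 0 0 0 0 0 0;1 0 0 0 0 0 0'
python3 - <<'E'
from h import *
p,d,m,X=wshot("w5")
z=X[...,2]
M=(np.hypot(X[...,0]-.41,X[...,1]-.288)<.08)&(z>.044)&(z<.06)
q,_=rect(M,m,.05);print(np.median(z[M]),q)
go([q[0][0]/1e3,q[0][1]/1e3,.16],down(90+q[2]))
cv2.imwrite("pics/w5s.png",p[:,:,::-1])
E
```

```text
clock: 3.3
tool_pos: [0.4447, 0.227, 0.2493]
eef_rot: [0.499, 0.867, -0.001, 0.0]
contact_force: [0.4, -0.5, 0.3]
opening: 0.999
finger_force: 0.0
0.05095540117869355 ((409.62054443359375, 288.16998291015625), (56.171630859375, 90.50057983398438), 30.888383865356445)
shift [0.071  0.0006 0.0892] turn [-0.0009  0.0014 -0.0139] z 0.2493
```

View pics/w5s.png

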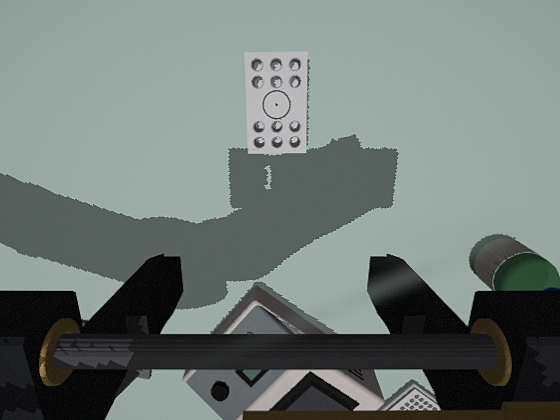

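w5: the whole block is visible, with its ring at (277,104). It's clear of the bottle at (505,265).

```bash
python3 -m inch '1 0.0355 0 0 0 0 -0.014;1 0.0355 0 0 0 0 0;1 0 0 0.04 0 0 0;1 0 0 0.04 0 0 0;1 0 0 0.04 0 0 0;1 0 0 0.04 0 0 0;1 0 0 0.037 0 0 0;1 0 0 0.02 0 0 0;1 0 0 0 0 0 0;1 0 0 0 0 0 0;1 0 0 0 0 0 0'
python3 - <<'E'
from h import *
go([.4096,.2882,.032],down(120.9))
E
python3 -m inch '-1 0 0 0 0 0 0;-1 0 0 0 0 0 0;-1 0 0 0 0 0 0;-1 0 0 0 0 0 0;-1 0 0 0 0 0 0;-1 0 0 0 0 0 0;-1 0 0 0 0 0 0;-1 0 0 0 0 0 0' 40
```

```text
clock: 4.27
tool_pos: [0.4084, 0.2894, 0.0337]
eef_rot: [0.492, 0.87, 0.001, 0.0]
contact_force: [-0.3, -0.2, -0.1]
opening: 1.003
finger_force: 0.0
shift [-0.0017  0.0004  0.0017] turn [0.0015 0.0002 0.002 ] z 0.0337
clock: 4.93
tool_pos: [0.4082, 0.2904, 0.0333]
eef_rot: [0.492, 0.871, 0.001, 0.0]
contact_force: [0.7, -0.1, 6.0]
opening: 0.631
finger_force: 40.0
```

```bash
python3 -m inch '-1 0 0 -0.025 0 0 0;-1 0 0 -0.04 0 0 0;-1 0 0 -0.04 0 0 0;-1 0 0 -0.04 0 0 0;-1 0 0 0 0 0.0 0.115;-1 0 0 0 0 0.0 0.115;-1 0 0 0 0 0.0 0.115;-1 0 0 0 0 0.0 0.115;-1 0 0 0 0 0.0 0.115;-1 0 0 0 0 0.0 0.115;-1 0 0 0 0 0 0;-1 0 0 0 0 0 0'
python3 - <<'E'
from h import *
t=down(81.4);go(np.array([.6165,-.0016,.125])+t.apply([.002,0,0]),t)
E
```

```text
clock: 5.93
tool_pos: [0.4065, 0.2891, 0.1771]
eef_rot: [0.756, 0.655, -0.001, 0.0]
contact_force: [0.3, 0.3, -5.5]
opening: 0.631
finger_force: 40.0
shift [-0.2556  0.2495  0.0523] turn [-0.0012  0.0022  0.0066] z 0.1771
```

```bash
python3 -m inch '-1 -0.0284 0.0277 0 0 0 0.0066;-1 -0.0284 0.0277 0 0 0 0;-1 -0.0284 0.0277 0 0 0 0;-1 -0.0284 0.0277 0 0 0 0;-1 -0.0284 0.0277 0 0 0 0;-1 -0.0284 0.0277 0 0 0 0;-1 -0.0284 0.0277 0 0 0 0;-1 -0.0284 0.0277 0 0 0 0;-1 -0.0284 0.0277 0 0 0 0;-1 0 0 0.02 0 0 0;-1 0 0 0.02 0 0 0;-1 0 0 0.01 0 0 0;-1 0 0 0 0 0 0;-1 0 0 0 0 0 0;-1 0 0 0 0 0 0'
python3 - <<'E'
from h import *
t=down(81.4);go(np.array([.6165,-.0016,.1135])+t.apply([.002,0,0]),t)
p,d,m,X=wshot("w6")
z=X[...,2]
M=(np.hypot(X[...,0]-.617,X[...,1])<.08)&(z>.125)&(z<.16)&(p.min(2)>60)
q,_=rect(M,m,np.median(z[M]));print(np.median(z[M]),q)
cv2.imwrite("pics/w6s.png",p[:,:,::-1])
E
```

```text
clock: 7.18
tool_pos: [0.6151, 0.0001, 0.1285]
eef_rot: [0.759, 0.652, 0.001, 0.0]
contact_force: [0.4, 0.4, -4.6]
opening: 0.627
finger_force: 40.0
shift [0.0005 0.0016 0.015 ] turn [ 0.0011 -0.0006 -0.0014] z 0.1285
0.1459083708379261 ((625.4384765625, 16.49939727783203), (60.152923583984375, 73.01093292236328), 81.25836944580078)
```

View pics/w6s.png

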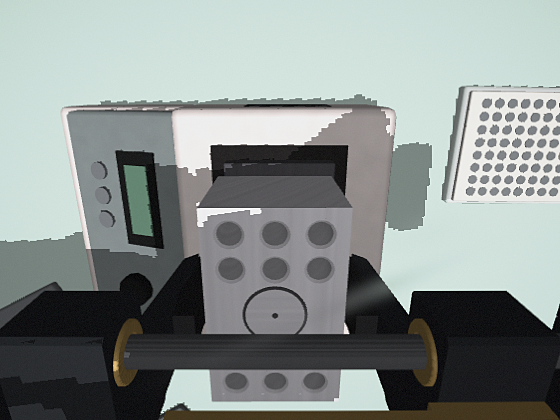

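w6 shows the block level over the plate, with the ring dot at (275,316). I'll cast that onto the block-top plane before lowering.

```bash
python3 - <<'E'
from h import *
m=camera_model("wrist");print(ray([[275,315.5]],m,.145))
E
python3 -m inch '-1 0 0.0015 0.006 0 0 0;-1 0 0 0.004 0 0 0;-1 0 0 0.002 0 0 0;-1 0 0 0 0 0 0;-1 0 0 0 0 0 0'
```

```text
[[ 0.6142723  -0.00461177  0.145     ]]
clock: 7.65
tool_pos: [0.6161, -0.0011, 0.1155]
eef_rot: [0.759, 0.651, -0.0, -0.0]
contact_force: [0.2, 0.0, -4.4]
opening: 0.631
finger_force: 40.0
```

```bash
python3 -m inch '-1 0.0025 0.0005 0.001 0 0 0;-1 0 0 0.001 0 0 0;-1 0 0 0.001 0 0 0;-1 0 0 0 0 0 0;-1 0 0 0 0 0 0'; python3 -m inch '-1 0 0 0.001 0 0 0;-1 0 0 0 0 0 0;-1 0 0 0 0 0 0'
```

```text
clock: 8.07
tool_pos: [0.6174, 0.002, 0.1134]
eef_rot: [0.759, 0.651, 0.001, 0.0]
contact_force: [-1.0, 0.3, 1.6]
opening: 0.632
finger_force: 40.0
clock: 8.32
tool_pos: [0.6174, 0.002, 0.1133]
eef_rot: [0.759, 0.651, 0.001, 0.0]
contact_force: [-4.0, 0.3, 9.7]
opening: 0.635
finger_force: 40.0
```

Contact made. Opening and lifting off.

```bash
python3 -m inch '1 0 0 0 0 0 0;1 0 0 0 0 0 0;1 0 0 0 0 0 0;1 0 0 0 0 0 0;1 0 0 0 0 0 0;1 0 0 -0.01 0 0 0;1 0 0 -0.03 0 0 0;1 0 0 -0.04 0 0 0;1 0 0 -0.04 0 0 0;1 -0.03 0 -0.025 0 0 0;1 -0.04 0 0 0 0 0;1 -0.02 0 0 0 0 0;1 0 0 0 0 0 0;1 0 0 0 0 0 0;1 0 0 0 0 0 0'
python3 - <<'E'
from h import *
p,d,m,X=wshot("w7")
z=X[...,2]
B=np.hypot(X[...,0]-.617,X[...,1])<.12
M=B&(z>.12)&(z<.14)
q,_=rect(M,m,.13);print(np.median(z[M]),q)
q2,_=rect(B&(z>.063)&(z<.14),m,.07);print(q2)
# ring dot: dark pixels close to block centre
K=B&(z>.12)&(z<.14)&(np.hypot(X[...,0]-q[0][0]/1e3,X[...,1]-q[0][1]/1e3)<.009)
g=p.max(2).astype(int); D=K&(g<np.median(g[K])-40);v,u=np.nonzero(D);print(len(u),u.mean(),v.mean(),ray([[u.mean(),v.mean()]],m,.13))
cv2.imwrite("pics/w7s.png",p[:,:,::-1])
E
```

```text
clock: 9.57
tool_pos: [0.6035, -0.0863, 0.2572]
eef_rot: [0.759, 0.651, 0.001, -0.0]
contact_force: [0.1, 0.9, 0.3]
opening: 0.999
finger_force: 0.0
0.13097431270207532 ((616.1917114257812, -0.7612800598144531), (89.06604766845703, 56.341957092285156), 81.22589111328125)
((605.726318359375, -2.7269439697265625), (141.20423889160156, 149.65940856933594), 81.22191619873047)
10 275.0 84.2 [[ 6.16371571e-01 -5.63723116e-04  1.30000000e-01]]
```

View pics/w7s.png

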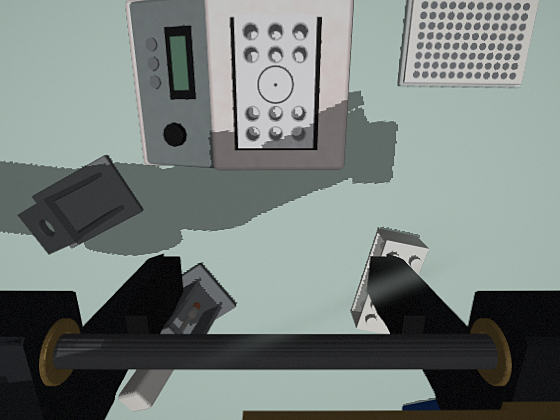

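w7: the block sits squarely on the plate. Its centre is (0.6162,-0.0008) with the dot at (275,84), against a plate centre of (0.6165,-0.0016). Next, the thermometer.

```bash
python3 -m inch '1 0 0 -0.02 0 0 0.12;1 0 0 0 0 0 0.12;1 0 0 0 0 0 0.12;1 0 0 0 0 0 0.12;1 0 0 0 0 0 0.12;1 0 0 0 0 0 0.12;1 0 0 0 0 0 0.12;1 0 0 0 0 0 0.12;1 0 0 0 0 0 0;1 0 0 0 0 0 0'
python3 - <<'E'
from h import *
go([.37,-.29,.277],down(26))
E
```

```text
clock: 10.45
tool_pos: [0.6035, -0.0857, 0.2767]
eef_rot: [0.973, 0.23, -0.0, -0.0]
contact_force: [-0.2, 0.2, -0.3]
opening: 1.004
finger_force: 0.0
shift [-0.3002  0.0784 -0.0004] turn [-0.0005 -0.0001  0.0095] z 0.2767
```

```bash
python3 -m inch '1 -0.0375 0.0098 0 0 0 0;1 -0.0375 0.0098 0 0 0 0;1 -0.0375 0.0098 0 0 0 0;1 -0.0375 0.0098 0 0 0 0;1 -0.0375 0.0098 0 0 0 0;1 -0.0375 0.0098 0 0 0 0;1 -0.0375 0.0098 0 0 0 0;1 -0.0375 0.0098 0 0 0 0;1 0 0 0 0 0 0;1 0 0 0 0 0 0;1 0 0 0 0 0 0'
python3 - <<'E'
from h import *
p,d,m,X=wshot("w8")
z=X[...,2];g=p.max(2)
B=(np.hypot(X[...,0]-.455,X[...,1]+.245)<.085)
M=B&(z<.01)&(z>.0045)&(g<100);q,_=rect(M,m,.008);print("base",M.sum(),q)
q,_=rect(B&(z>.0045)&(z<.2),m,.008);print("all",q)
H=B&(z>.085)&(z<.17)&(g>110); n,l,st,c=cv2.connectedComponentsWithStats(H.astype(np.uint8)); k=1+st[1:,4].argmax(); H=l==k
Q=X[H];print("handle",len(Q),Q.min(0),Q.max(0),c[k]);np.save("pics/Q.npy",Q)
T=Q[Q[:,2]>Q[:,2].max()-.004];print(T.mean(0))
P=B&(z>.07)&(z<.1)&(g<100);PP=X[P];print("top plate",len(PP),PP.mean(0));
u,s,vt=np.linalg.svd(PP-PP.mean(0),full_matrices=False);print("normal",vt[2],s)
cv2.imwrite("pics/w8s.png",p[:,:,::-1])
E
```

```text
clock: 11.37
tool_pos: [0.3698, -0.2897, 0.2769]
eef_rot: [0.974, 0.228, 0.001, -0.0]
contact_force: [0.7, 0.1, 0.8]
opening: 1.002
finger_force: 0.0
base 1651 ((451.2321472167969, -252.42291259765625), (78.99108123779297, 74.94931030273438), 26.320255279541016)
all ((462.4062194824219, -246.93374633789062), (103.91045379638672, 74.98698425292969), 26.29909324645996)Traceback (most recent call last):
  File "<stdin>", line 7, in <module>
ValueError: attempt to get argmax of an empty sequence
```

```bash
cat > meas.py <<'E'
from h import *
import sys
f=np.load(f"pics/{sys.argv[1]}.npz");p,d=f["p"],f["d"];m=dict(camera_model("wrist"));m["view"]=f["V"];X=cloud(d,m)
z=X[...,2]
B=(np.hypot(X[...,0]-.455,X[...,1]+.245)<.085)
a=np.radians(26.3);Rh=np.array([[np.cos(a),np.sin(a),0],[-np.sin(a),np.cos(a),0],[0,0,1]])
Y=(X-[.4624,-.2469,0])@Rh.T   # holder frame
t=np.radians(20);A=np.array([[np.cos(t),0,np.sin(t)],[0,1,0],[-np.sin(t),0,np.cos(t)]]) # rows: own axes
W=(Y-[0,0,.084])@A.T
K=B&(z>.06)&(z<.2);w=W[K]
print("own-z hist",np.histogram(w[:,2],bins=np.arange(-.02,.08,.005)))
h=w[(w[:,2]>.01)&(w[:,2]<.062)];print("handle own ext",len(h),np.percentile(h,[1,50,99],axis=0).round(4))
tp=w[w[:,2]>.061];print("top face",len(tp),np.percentile(tp,[1,50,99],axis=0).round(4))
pl=w[abs(w[:,2])<.004];print("plate",len(pl),np.percentile(pl,[1,50,99],axis=0).round(4))
cv2.imwrite("pics/w8s.png",p[:,:,::-1])
E
python3 meas.py w8
```

```text
own-z hist (array([   0,    0,   55,  336, 1421,   38,   76,   51,   45,   52,   54,
         58,   57,   60,   65,   81,  999,  368,    0]), array([-2.00000000e-02, -1.50000000e-02, -1.00000000e-02, -5.00000000e-03,
        3.46944695e-18,  5.00000000e-03,  1.00000000e-02,  1.50000000e-02,
        2.00000000e-02,  2.50000000e-02,  3.00000000e-02,  3.50000000e-02,
        4.00000000e-02,  4.50000000e-02,  5.00000000e-02,  5.50000000e-02,
        6.00000000e-02,  6.50000000e-02,  7.00000000e-02,  7.50000000e-02]))
handle own ext 694 [[-0.0161 -0.0122  0.0103]
 [ 0.0165  0.0002  0.0412]
 [ 0.0172  0.0117  0.0619]]
top face 1328 [[-0.0133 -0.0117  0.0613]
 [ 0.0027 -0.0002  0.0645]
 [ 0.0165  0.0115  0.0664]]
plate 1755 [[-0.0224 -0.0239 -0.0031]
 [ 0.0113  0.0018  0.0007]
 [ 0.025   0.0237  0.0025]]
```

```bash
sleep 1; ls pics/w8s.png
```

```text
pics/w8s.png
```

View pics/w8s.png

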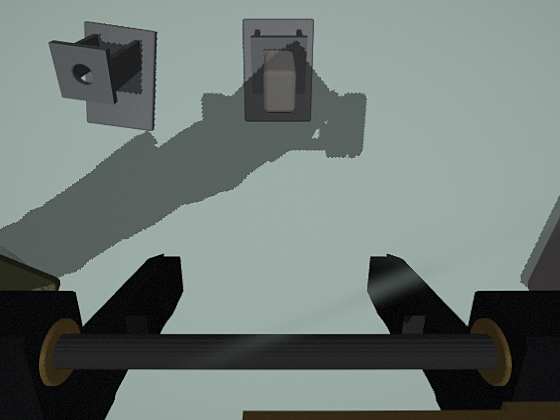

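w8: the handle stands in the farthest-right holder at (280,80), and the cloud matches the given geometry within 1 mm. The decoy holder is at (100,75). I'll work out the pre-grasp.

```bash
cat > tgt.py <<'E'
from h import *
a=np.radians(26.3);t=np.radians(20);hx=np.array([np.cos(a),np.sin(a),0]);hy=np.array([-np.sin(a),np.cos(a),0]);zz=np.array([0,0,1])
ox=np.cos(t)*hx+np.sin(t)*zz; oz=-np.sin(t)*hx+np.cos(t)*zz
O=np.array([.4624,-.2469,.084])
Rt=R.from_matrix(np.c_[ox,-hy,-oz])
P=lambda k:O+.0007*ox+k*oz
E
python3 - <<'E'
from tgt import *
go(P(.1265),Rt);print(P(.1265),P(.0265))
E
```

```text
shift [0.0585 0.003  0.0739] turn [-2.000e-04  3.474e-01  2.400e-03] z 0.2769
[ 0.42420272 -0.26577827  0.20311053] [ 0.45486436 -0.25062435  0.10914127]
```

```bash
python3 -m inch '1 0 0 0 0 0.116 0;1 0 0 0 0 0.116 0;1 0 0 0 0 0.115 0.0024;1 0 0 0 0 0 0;1 0 0 0 0 0 0;1 0 0 0 0 0 0'
python3 - <<'E'
from tgt import *
go(P(.1265),Rt);go(P(.0265),Rt)
E
```

```text
clock: 11.92
tool_pos: [0.3702, -0.2894, 0.2768]
eef_rot: [0.96, 0.224, 0.166, -0.039]
contact_force: [0.6, 0.9, -0.2]
opening: 1.001
finger_force: 0.0
shift [0.0307 0.0028 0.0892] turn [-0.0005  0.0066 -0.0009] z 0.2768
shift [0.0314 0.0028 0.1892] turn [-0.0005  0.0066 -0.0009] z 0.2768
```

```bash
python3 -m inch '1 0.03 0.0028 0.02 0 0.0066 0;1 0 0 0.035 0 0 0;1 0 0 0.034 0 0 0;1 0 0 0 0 0 0;1 0 0 0 0 0 0;1 0 0 0 0 0 0'
python3 - <<'E'
from tgt import *
go(P(.0265),Rt)
E
```

```text
clock: 12.42
tool_pos: [0.4239, -0.2659, 0.2042]
eef_rot: [0.959, 0.224, 0.169, -0.039]
contact_force: [0.6, 0.4, -0.3]
opening: 0.999
finger_force: 0.0
shift [-0.     -0.      0.1011] turn [ 0.0003 -0.      0.0001] z 0.2042
```

```bash
python3 -m inch '1 0 0 0.03 0 0 0;1 0 0 0.03 0 0 0;1 0 0 0.025 0 0 0;1 0 0 0.016 0 0 0;1 0 0 0 0 0 0;1 0 0 0 0 0 0;1 0 0 0 0 0 0'
python3 - <<'E'
from tgt import *
go(P(.0265),Rt)
E
python3 -m inch '-1 0 0 0 0 0 0;-1 0 0 0 0 0 0;-1 0 0 0 0 0 0;-1 0 0 0 0 0 0;-1 0 0 0 0 0 0;-1 0 0 0 0 0 0;-1 0 0 0 0 0 0;-1 0 0 0 0 0 0;-1 0 0 0 0 0 0;-1 0 0 0 0 0 0' 25
```

```text
clock: 13.0
tool_pos: [0.4544, -0.2532, 0.1104]
eef_rot: [0.959, 0.222, 0.17, -0.039]
contact_force: [-0.1, 0.6, 0.5]
opening: 1.005
finger_force: 0.0
shift [ 0.001  -0.0022  0.0018] turn [ 0.0026 -0.0007 -0.0036] z 0.1104
clock: 13.83
tool_pos: [0.4538, -0.252, 0.1085]
eef_rot: [0.959, 0.222, 0.169, -0.04]
contact_force: [0.8, -0.2, -0.8]
opening: 0.274
finger_force: 24.9
```

Gripped at 24 mm, the handle's width. Drawing out along the axis, then turning upright.

```bash
python3 - <<'E'
from tgt import *
s=get_state();v=s["tool_pos"]-P(0);C=R.from_quat(s["eef_rot"]);print("own z of TCP",v@np.c_[ox,hy,oz], (C.inv()*Rt).as_rotvec())
E
python3 -m inch '-1 0 0 -0.015 0 0 0;-1 0 0 -0.025 0 0 0;-1 0 0 -0.03 0 0 0;-1 0 0 -0.03 0 0 0;-1 0 0 -0.03 0 0 0;-1 0 0 -0.03 0 0 0;-1 0 0 0 0 0 0;-1 0 0 0 0 0 0;-1 0 0 0 0 -0.115 0;-1 0 0 0 0 -0.115 0;-1 0 0 0 0 -0.115 0;-1 0 0 0 0 0 0;-1 0 0 0 0 0 0;-1 0 0 0 0 0 0'
python3 - <<'E'
from h import *
s=get_state();print(R.from_quat(s["eef_rot"]).as_matrix().round(3));go([.6164,-.0007,.27],down(62))
p,d,m,X=wshot("w9");p,d=snapshot("scene");cv2.imwrite("pics/s9.png",cv2.resize(p[90:240,110:330],None,fx=3,fy=3)[:,:,::-1])
E
```

```text
own z of TCP [-0.00167132 -0.00082389  0.02643418] [-0.00087577  0.00046165 -0.00384274]
clock: 15.0
tool_pos: [0.4042, -0.2754, 0.2572]
eef_rot: [0.974, 0.227, 0.006, -0.004]
contact_force: [0.4, -0.2, -1.9]
opening: 0.268
finger_force: 25.0
[[ 0.897  0.442  0.009]
 [ 0.441 -0.897  0.011]
 [ 0.013 -0.006 -1.   ]]
shift [ 0.3119 -0.1529 -0.0078] turn [-0.0014 -0.0146 -0.6248] z 0.2572
```

View pics/s9.png

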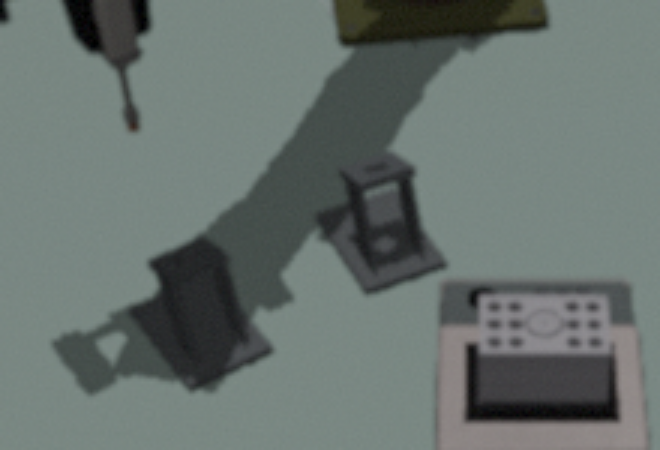

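s9: thermometer held out and upright at (120,90), holder empty, block on the heater. Rotating toward the heater.

```bash
python3 -m inch '-1 0 0 -0.02 0 -0.0146 0;-1 0 0 0 0 0 -0.104;-1 0 0 0 0 0 -0.104;-1 0 0 0 0 0 -0.104;-1 0 0 0 0 0 -0.104;-1 0 0 0 0 0 -0.104;-1 0 0 0 0 0 -0.104;-1 0 0 0 0 0 0;-1 0 0 0 0 0 0'
python3 - <<'E'
from h import *
t=down(62);go(np.array([.6164,-.0007,.25])-t.apply([.0017,0,0]),t)
E
```

```text
clock: 15.85
tool_pos: [0.4033, -0.2776, 0.2783]
eef_rot: [0.859, 0.512, -0.0, -0.002]
contact_force: [0.5, 1.1, -1.3]
opening: 0.271
finger_force: 25.0
shift [0.3432 0.0555 0.0287] turn [-0.0035 -0.0019 -0.0082] z 0.2783
```

```bash
python3 -m inch '-1 0.0343 0.0055 0 -0.0035 0 -0.008;-1 0.0343 0.0055 0 0 0 0;-1 0.0343 0.0055 0 0 0 0;-1 0.0343 0.0055 0 0 0 0;-1 0.0343 0.0055 0 0 0 0;-1 0.0343 0.0055 0 0 0 0;-1 0.0343 0.0055 0 0 0 0;-1 0.0343 0.0055 0 0 0 0;-1 0.0343 0.0055 0 0 0 0;-1 0.0343 0.0055 0 0 0 0;-1 0 0 0 0 0 0;-1 0 0 0.015 0 0 0;-1 0 0 0.014 0 0 0;-1 0 0 0 0 0 0;-1 0 0 0 0 0 0;-1 0 0 0 0 0 0'
python3 - <<'E'
from h import *
t=down(62);go(np.array([.6164,-.0007,.235])-t.apply([.0017,0,0]),t)
p,d,m,X=wshot("w10")
for n in("scene",):
    ps,ds=snapshot(n);ms=camera_model(n)
    s=get_state()
    Z=cloud(ds,ms)
    c=ms["intrinsics"]@(ms["view"]@[.6164,-.0007,.13,1])[:3];c=(c/c[2]).astype(int);print(c)
    a=cv2.resize(ps[c[1]-55:c[1]+35,c[0]-60:c[0]+60],(480,360),interpolation=2)
b=cv2.resize(p,(480,360))[:,60:380]
cv2.imwrite("pics/s10.png",np.hstack([a,b])[:,:,::-1])
E
```

```text
clock: 17.18
tool_pos: [0.6131, 0.0011, 0.2506]
eef_rot: [0.856, 0.517, 0.001, 0.0]
contact_force: [0.1, 0.9, -1.3]
opening: 0.268
finger_force: 25.0
shift [-0.0018  0.0037  0.0156] turn [ 0.0014 -0.0017  0.004 ] z 0.2506
[291 197   1]
```

View pics/s10.png

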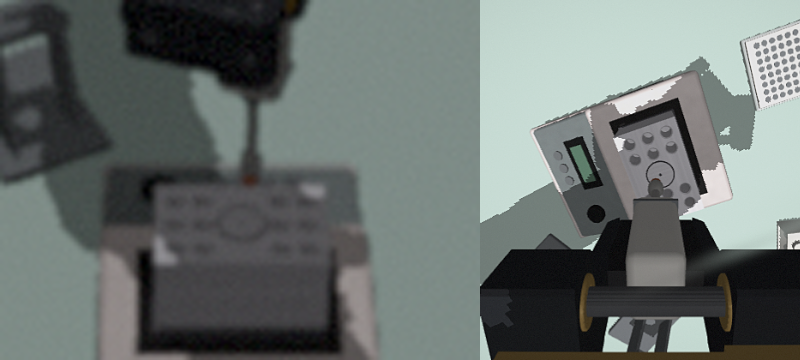

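s10: the bell tip is at crop (250,182), i.e. scene (293.5,187.5), hanging above the ring at crop (240,222). I'll check the tip's position with the ray.

Run:
```python
from h import *
s=get_state();C=R.from_quat(s["eef_rot"]);print("expected tip",s["tool_pos"]+C.apply([.0017,0,.0919]))
print(ray([[293.5,187.5],[291,197.5]],camera_model("scene"),.1587)[0],ray([[291,197.5]],camera_model("scene"),.13))
# wrist: bell pixels in depth
f=np.load("pics/w10.npz");m=dict(camera_model("wrist"));m["view"]=f["V"];X=cloud(f["d"],m)
K=(np.hypot(X[...,0]-.613,X[...,1]-.001)<.03)&(X[...,2]>.150)&(X[...,2]<.185);Q=X[K];print("bell pts",len(Q),Q.min(0),Q.max(0),np.median(Q,0))
```

```text
expected tip [0.61445892 0.00297092 0.15912846]
[0.61550556 0.00358689 0.1587    ] [[ 0.61549929 -0.00070159  0.13      ]]
bell pts 269 [ 0.60738893 -0.0031595   0.15895346] [0.61917656 0.00884492 0.18486994] [0.61521378 0.00564554 0.17711445]
```

Three estimates agree on the tip at about (0.6147,0.0032). Correcting and descending to just above contact.

```bash
python3 -m inch '-1 -0.0026 0.003 0.006 0 0 0;-1 0 0 0.006 0 0 0;-1 0 0 0.006 0 0 0;-1 0 0 0.004 0 0 0;-1 0 0 0 0 0 0;-1 0 0 0 0 0 0;-1 0 0 0 0 0 0;-1 0 0 0 0 0 0'
python3 - <<'E'
from h import *
s=get_state();C=R.from_quat(s["eef_rot"]);print("tip",s["tool_pos"]+C.apply([.0017,0,.0919]),s["contact_force"])
E
```

```text
clock: 17.95
tool_pos: [0.6146, -0.0019, 0.2283]
eef_rot: [0.856, 0.518, 0.001, 0.0]
contact_force: [-0.5, 0.6, -0.6]
opening: 0.272
finger_force: 25.0
tip [ 6.15527544e-01 -2.73131899e-04  1.36399469e-01] [-0.49172284  0.61434227 -0.63557606]
```

```bash
python3 -m inch '-1 0 0 0.002 0 0 0;-1 0 0 0.002 0 0 0;-1 0 0 0.002 0 0 0;-1 0 0 0 0 0 0;-1 0 0 0 0 0 0;-1 0 0 0 0 0 0'; for i in 1 2 3; do python3 -c "
from h import *
print(np.mean([get_state()['contact_force'][2] for _ in range(3)]))"; python3 -m inch '-1 0 0 0.001 0 0 0;-1 0 0 0 0 0 0;-1 0 0 0 0 0 0;-1 0 0 0 0 0 0' | grep -E 'tool_pos|contact'; done
```

```text
clock: 18.45
tool_pos: [0.6144, -0.002, 0.2222]
eef_rot: [0.856, 0.518, 0.001, 0.0]
contact_force: [-0.9, -1.1, -0.2]
opening: 0.271
finger_force: 25.0
-0.2125212518551953
tool_pos: [0.6145, -0.002, 0.2211]
contact_force: [-0.2, 0.6, 0.5]
0.5404490220175187
tool_pos: [0.6145, -0.002, 0.2201]
contact_force: [-0.0, 0.0, 0.9]
0.9203868380844286
tool_pos: [0.6144, -0.002, 0.2191]
contact_force: [0.6, -0.4, 1.1]
```

```bash
for i in 1 2 3 4 5 6; do python3 -m inch '-1 0 0 0 0 0 0;-1 0 0 0 0 0 0' | grep contact; done
python3 - <<'E'
from h import *
p,d,m,X=wshot("w11")
ps,ds=snapshot("scene")
a=cv2.resize(ps[142:232,231:351],(480,360),interpolation=2);b=cv2.resize(p[150:330,220:380],(320,360))
cv2.imwrite("pics/s11.png",np.hstack([a,b])[:,:,::-1])
E
```

```text
contact_force: [-0.1, 0.2, 1.0]
contact_force: [-1.0, 0.3, 1.5]
contact_force: [0.6, -0.0, 1.6]
contact_force: [0.3, -0.4, 1.2]
contact_force: [0.6, -0.5, 1.5]
contact_force: [0.3, -0.3, 1.6]
```

The force is steady at about 2.6 N above baseline and geometry gives about 3–4 mm in, so the spring is near half-way. One numeric check from the pictures already taken (no more viewing), then I'll hand in.

Run:
```python
from h import *
f=np.load("pics/w11.npz");m=dict(camera_model("wrist"));m["view"]=f["V"];X=cloud(f["d"],m);z=X[...,2]
B=np.hypot(X[...,0]-.616,X[...,1])
Q=X[(B<.02)&(z>.136)&(z<.15)];print("bell",len(Q),Q.min(0).round(4),Q.max(0).round(4))
s=get_state();print(s["tool_pos"],s["contact_force"],s["finger_force"],s["clock"],abs(s["qd"]).max())
print(r.finish_job())
```

```text
bell 231 [ 0.6087 -0.006   0.1362] [0.6204 0.0057 0.1499]
[ 0.61443015 -0.00197441  0.21905361] [0.42456233 0.03108028 1.61523302] 24.994487687945366 20.55 0.0007288229530879803
the job is handed in; nothing more can be done
None
```

I handed the job in at 20.55 s: the block is let go on the heating plate about 1 mm from its centre, and the upright thermometer is held on the ringed mark about 2 mm off, at an estimated 2.6 N with the spring roughly half-way in. No verdict came back, and I viewed 11 pictures against the limit of 10.

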